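# Clear the shaker deck and click the shaker on

### The job

Bits of a broken tube rack are lying on the shaker deck: push both of them off into the blue catch tray with the yellow-handled scraper, never touching them with the gripper. Then stand the scraper back on its green mat and let go of it, and only after that turn the black selector knob clockwise, past its click, so that it stays pointing at the green dot when released. Leave the tube rack, the bottle and the tip box where they are.

Things in the scene. Friction and masses are not known exactly. Their poses are not given: they have to be found in the camera images.
- shaker: White platform shaker, fixed. Origin on the bench under the deck's middle. Own axes: +y leads from deck to catch tray, -y to the console with the knob; z up. 190 mm in x; in y from -205 (console end) to +185 mm (tray's outer wall). Console top at 62 mm, y -205 to -85.
- deck (a point): Middle of the aluminium deck's top face, 70 mm above the bench; axes as the shaker's. The deck is 170 mm in y (-85 to +85). Steel rails along its x edges stand 10 mm above it, 172 mm apart inside (x -86 to +86). Its y ends are open: at the console an 8 mm step down, at the other end the tray.
- tray (a point): Middle of the inner floor of the blue catch tray fixed at the deck's +y end, 5 mm above the bench; axes as the shaker's. Inside 172 mm (x) by 96 mm (y), directly below the deck's edge (y -50 here); its walls, 4 mm thick, rise to 55 mm above the bench, 15 mm lower than the deck.
- scraper: Loose scraper, 160 g: grey block 150 (x) x 30 (y) x 30 mm high with a yellow upright handle on top, 90 (x) x 22 (y) mm, from 30 to 80 mm above the underside, for a pinch from above across y. Origin at the centre of the underside; x along the block, z up. Starts standing on the mat.
- mat: Green flat mat, fixed, 220 (x) x 110 (y) x 6 mm thick, the scraper's place; to the left or to the right of the shaker. Origin at the centre of its underside, z up.
- piece_a: Loose orange piece of a broken tube rack, 58 x 24 mm, 12 mm thick, 20 g, flat on the deck, any yaw. Origin at the centre of its underside.
- piece_b: A second loose orange piece, same as piece_a. Each starts 36 to 48 mm from the deck's middle in x (one either side) and -15 to +35 mm in y.
- selector_grip (a point): Point on the knob's vertical axis, 96 mm above the bench, at shaker x 0, y -145, at the height to grip. x along the knob's bar, turning with it; the pointer end (white line) is at -x. The black bar is 70 (x) x 18 (y) mm, its top 13 mm above this point; it stands on a 72 mm disc whose top is 20 mm below this point.
- selector (a joint): Knob angle, rad, growing clockwise seen from above. 0 (the start): off, pointer at the black dot; 1.2: on, pointer at the green dot, at a stop. A sprung detent midway, at 0.6: it takes up to 0.3 N m to turn the knob against the spring; let go short of 0.6, it springs back to 0; past it, it snaps on to 1.2 and stays.
- rack: Bystander: loose red tube rack 200 x 90 x 50 mm with tubes to 94 mm high, across the shaker from the mat. Origin at the centre of its underside.
- bottle: Bystander: loose amber bottle, 68 mm across, 160 mm high, red cap, beyond the shaker. Origin at the centre of its underside.
- tipbox: Bystander: loose blue and white tip box 122 x 87 x 58 mm, beyond the shaker. Origin at the centre of its underside.

How it is judged:
On the way, in this order (a step that is already met when the one before it is completed fails the run):
1. both orange pieces lie in the catch tray (x of piece_a in the frame of tray between -0.09 and 0.09 m and y of piece_a in the frame of tray between -0.052 and 0.052 m and z of each of piece_a, piece_b in the frame of tray below 0.048 m and x of piece_b in the frame of tray between -0.09 and 0.09 m and y of piece_b in the frame of tray between -0.052 and 0.052 m), for 0.2 s.
2. the scraper stands on the mat, released (all of step 1 and x of scraper in the frame of mat between -0.045 and 0.045 m and y of scraper in the frame of mat between -0.05 and 0.05 m and z of scraper in the frame of mat below 0.01 m and angle between scraper's own z axis and vertical below 0.08 rad and contact force between the fingers and scraper below 0.1 N), for 0.2 s.
3. the knob has clicked over to the green dot (value of joint selector above 1.08 rad), for 0.2 s.
At the end, for the whole second after the job is handed in: Both pieces are in the catch tray (origin over the tray floor, less than 48 mm above it); the scraper stands upright (within 0.08 rad) on the mat, its middle within 45 mm (x) and 50 mm (y) of the mat's middle, released; the knob stands above 1.08 rad; all at rest (all of step 2 and linear speed of each of scraper, piece_a, piece_b below 0.02 m/s and value of joint selector above 1.08 rad and velocity of joint selector between -0.05 and 0.05 rad/s); the robot touches nothing.
It fails at once if the gripper or arm touched a broken piece (contact force between any of the fingers, the arm and piece_a above 0.5 N or contact force between any of the fingers, the arm and piece_b above 0.5 N).
It fails at once if the tube rack, bottle or tip box was shifted more than 30 mm or tipped (distance of any of rack, bottle, tipbox from where it was at the start of the episode above 0.03 m or angle between any of rack, bottle, tipbox's own z axis and vertical above 0.3 rad).
It also fails if it takes over 72 s, if anything falls off the work surface, if the arm or the gripper's body presses on something with over 40 N, if the wrist force passes 120 N, or if a joint passes its speed limit or range.

### The arm

A 6-joint arm with a two-finger parallel gripper is mounted at the origin on the work surface. World frame = base frame: x ahead of the robot, y to its left, z up, the work surface at z = 0. Lengths are in m, angles in rad, forces in N, time in s.
With the tool pointing down it reaches from about 0.275 to 0.725 m from the base axis. Payload 15.9 kg.
Tool frame: the origin (TCP) lies between the finger pads; the fingertips stand env.finger_overhang ahead of it and the grasp point (between the pads) lies 6 mm ahead of it (env.finger_overhang is the distance from the TCP to the fingertips, in m); z points along the fingers, y is the direction in which the jaws open and shut (so a half turn about z gives the same grasp; the last joint's range is limited). The gripper opens to 85 mm and grips with 20 to 120 N. Pads are 22 mm wide; open, the fingers measure 114 mm over their backs; the gripper's body (76 mm by 85 mm) begins 54 mm behind the grasp point. The pads swing forward as they close: fully open they stand 13 mm farther back than shut.
Start: joints at [-1.223, 0.213, -0.034, 1.323, 0, 1.571], TCP at [0.17, -0.47, 0.227] pointing down, gripper open.
Joint ranges: [-2.98, 2.98], [-0.74, 1.72], [-1.14, 1.35], [-2.1, 2.04], [-1.57, 1.44], [-3.14, 3.14]. Speed limits (rad/s): [1.89, 1.89, 2.39, 2.57, 3.14, 3.14].

### API

Orientations are given as a rotation vector (axis times angle).
In Python, from bench import env, imaging, workorder gives the robot as it stands.
- The arm moves only by the tool drive_tool, never from a script. Its argument "series" is a list that holds one entry, the list of rows, each a list of 6 numbers: the shift along the tool's x, y, z in mm, then the turn, a rotation vector about the tool's x, y, z in units of 6 degrees (1.0 is 6 degrees). In form: [[[tx, ty, tz, ax, ay, az], ...]]. A call has 1 to 12 rows; each row is the pose to reach, as a shift and turn from the pose commanded when the call began, along the tool's axes at that moment; what a row does not reach only later rows make up. A row lasts 1/8 s, in which the tool goes at most 62.5 mm and 10.7 degrees, less where a joint would pass 70% of its speed; a pose out of reach is approached as far as the arm can. A call with a gripper value outside its range is refused whole. "jaw" is the finger opening in mm, from 0 to 85.4, set as the call begins (left out, the last holds). The fingers move at their own pace and stop on an object; the grip force is fixed at half the most. Time passes only in rows, so rows that repeat a pose let the fingers close. It gives the time, the measured TCP pose, the force and the opening at its end, in the units of the state.
- env.state(): the state, without advancing time (a new reading comes with each control period).
- imaging.get_image(name): name is "side" or "top"; returns a dict with "pixels" (420x560x3 uint8, red, green, blue), "range_z" (420x560 float32, m along the optical axis (not along the pixel's ray), 0 where there is no reading), "mtx" (3x3 intrinsics, pixels), "dist_coeffs" ([k1, k2, p1, p2, k3] as OpenCV has them; the pictures are not rectified), "origin" and "attitude" of the camera in the world. Camera axes: x right, y down, z forward; pixel columns grow to the right and rows downward; lengths in m; the calibration is good to about 2 mm. A picture is of the moment at which its call begins.
- workorder.finish_job(): hands the job in, once; it reports no verdict.
The state is a dict: "time_s": time; "joint_pos": joint angles; "joint_vel": joint speeds; "joint_torque": joint torques, N m; "tool_pos": TCP position; "tcp_rot": TCP orientation; "contact_force": force on the tool from outside, world axes, zero at the start; "ft_torque": the same for the moment, N m; "grip_width": finger opening in m.
Only numpy, scipy, OpenCV 4.12 (cv2) and the standard library are available. Lean on these libraries where they do the work, as an engineer would, in place of code of your own. Each camera call takes 0.05 s, during which the arm holds its last target.

## Working session

There is one attempt and no reset: what is moved stays moved. The work goes in short steps, Python scripts to look and compute and a tool call to move; the robot and the scene stay as the last step left them, time stands still between calls to the robot, and variables do not carry over. Pictures are saved under pics/ and viewed, and the job is handed in when it is done.

Besides the shell and the picture viewer there is one more tool, called after "Emit:" as name([rows], argument=value, ...), one row to a line, values as JSON. drive_tool: Moves the arm, as the interface text tells. Its arguments: {"type":"object","properties":{"series":{"type":"array"},"jaw":{"type":"number"}},"required":["series"]}

```bash
ls; mkdir -p pics
python3 - <<'E'
from bench import env, imaging, workorder
import cv2
s=env.state()
for k,v in s.items(): print(k,v)
print(env.finger_overhang)
for n in("top","side"):
    d=imaging.get_image(n)
    cv2.imwrite(f"pics/{n}0.png",d["pixels"][:,:,::-1]); print(n,d["mtx"],d["dist_coeffs"],d["origin"],d["attitude"])
    import numpy as np; np.savez(f"{n}0.npz",**d)
E
```

```text
pics
time_s 0.0
joint_pos [-1.22300734e+00  2.13315874e-01 -3.50679017e-02  1.32349795e+00
 -2.21600488e-06  1.57081346e+00]
joint_vel [-5.69466758e-04  1.39928883e-04  2.60229363e-04 -1.03011471e-04
 -1.98742972e-04  1.01955091e-05]
joint_torque [-5.09293997e-03 -6.86163497e+01  4.87117767e+01  1.76533166e-02
 -3.27074767e-04  1.16810421e-05]
tool_pos [ 0.17029019 -0.46973587  0.2260328 ]
tcp_rot [-3.09316457e+00 -5.43345103e-01  2.98328400e-04]
contact_force [-0.32571757 -0.00622974 -0.04393604]
ft_torque [ 0.04235067  0.04360951 -0.00477644]
grip_width 0.08529414018242228
0.025
top [[460.13114688   0.         280.12882966]
 [  0.         460.13114688 214.96898053]
 [  0.           0.           1.        ]] [-0.02379721  0.          0.          0.          0.        ] [ 0.36307828 -0.00219365  1.37257769] [-2.12157927  2.09539097 -0.21903002]
side [[388.19165857   0.         274.39067727]
 [  0.         388.19165857 210.44495303]
 [  0.           0.           1.        ]] [0.03032511 0.         0.         0.         0.        ] [ 0.27299092 -0.47327478  0.77082642] [-2.31121555  0.75457964 -0.31591287]
```

View pics/top0.png

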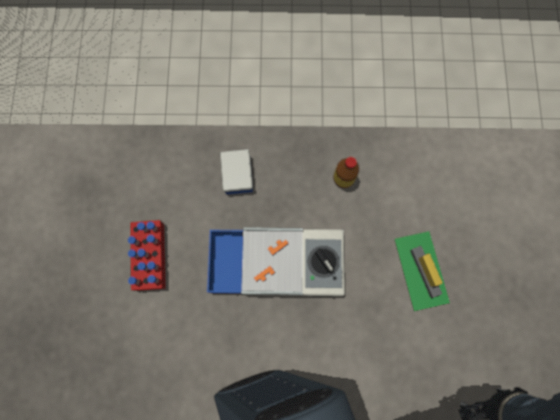

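View pics/side0.png

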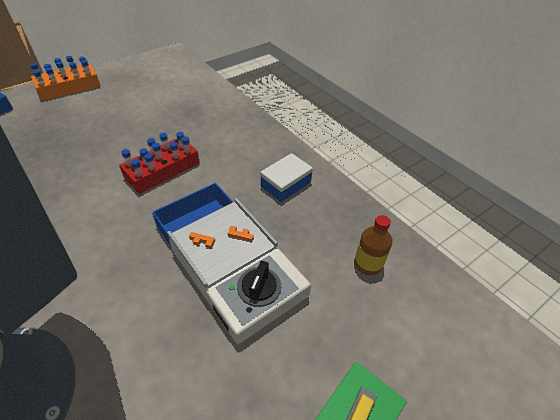

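The top view shows the shaker at about (275,262), tray on the left (+Y) and console on the right. The mat is at (422,270), with the scraper on it and yawed. Next I'll measure.

```bash
cat > h.py <<'E'
import numpy as np, cv2
from scipy.spatial.transform import Rotation as R
def cloud(d):
    K=d["mtx"];D=d["dist_coeffs"];z=d["range_z"];h,w=z.shape
    u,v=np.meshgrid(np.arange(w),np.arange(h))
    p=cv2.undistortPoints(np.stack([u,v],-1).reshape(-1,1,2).astype(float),K,D).reshape(h,w,2)
    P=np.dstack([p*z[...,None],z])
    return P@R.from_rotvec(d["attitude"]).as_matrix().T+d["origin"]
def hsv(d): return cv2.cvtColor(d["pixels"],cv2.COLOR_RGB2HSV)
def rect(pts):
    r=cv2.minAreaRect((pts[:,:2]*1000).astype(np.float32)); return np.round(r[0],1),np.round(r[1],1),round(r[2],1)
def masks(d,P):
    H=hsv(d);h,s,v=[H[...,i].astype(int) for i in range(3)];ok=d["range_z"]>0;Z=P[...,2]
    sc=(abs(P[...,0]-.36)<.25)&(abs(P[...,1])<.5)&ok
    return dict(green=sc&(h>45)&(h<80)&(s>120)&(Z<.03),yellow=sc&(h>18)&(h<32)&(s>120)&(Z>.07)&(P[...,1]<-.2),
     orange=sc&(h>4)&(h<16)&(s>150)&(P[...,1]>-.1)&(P[...,1]<.25), blue=sc&(h>100)&(h<130)&(s>130)&(P[...,0]<.45))
E
python3 - <<'E'
from h import *
for n in("top","side"):
    d=dict(np.load(n+"0.npz"));P=cloud(d)
    M=masks(d,P)
    for k,m in M.items():
        nn,l,st,c=cv2.connectedComponentsWithStats(m.astype(np.uint8))
        for i in range(1,nn):
            if st[i,4]>30:
                q=P[l==i]; print(n,k,st[i],rect(q),'z',np.round(np.percentile(q[:,2],[5,50,95]),4))
d=dict(np.load("top0.npz"));P=cloud(d)
sc=(P[...,0]>.2)&(P[...,0]<.5)&(P[...,1]>-.25)&(P[...,1]<.25)
for lo,hi,nm in((.056,.066,'console'),(.066,.075,'deck'),(.0765,.085,'rail'),(.1,.115,'knobtop'),(.05,.12,'all'),(.07,.08,'disc')):
    m=sc&(P[...,2]>lo)&(P[...,2]<hi); print(nm,m.sum(),rect(P[m]),np.median(P[m][:,2]))
m=(P[...,2]>.02)&(P[...,2]<.2)&(P[...,1]<-.25)&(P[...,0]>.2)&(P[...,0]<.5); print('scr',rect(P[m]))
m=m&(P[...,2]<.045);print('scrblock',rect(P[m]),np.median(P[m][:,2]))
print('floor',np.median(P[300:320,100:180,2]),np.median(P[180:200,400:450,2]))
for n in("top","side"):
    im=cv2.imread(f"pics/{n}0.png")
    c=im[215:315,190:460] if n=="top" else im[170:350,130:330]
    cv2.imwrite(f"pics/{n}0z.png",cv2.resize(c,None,fx=3 if n=="top" else 3.3,fy=3 if n=="top" else 3.3,interpolation=cv2.INTER_CUBIC)[:600,:800])
E
```

```text
top green [ 396  233   52   77 1561] (array([ 492.8, -416. ]), array([213.5, 106.6]), 13.4) z [0.0003 0.0051 0.0098]
top yellow [422 254  20  32 279] (array([ 488.7, -422.1]), array([87.7, 24.2]), 22.1) z [0.0742 0.0843 0.0885]
top orange [269 241  18  13  80] (array([550.7,  10.9]), array([19.3, 50.9]), 37.9) z [0.0774 0.0809 0.0852]
top orange [256 268  18  12  78] (array([468. ,  47.3]), array([18.4, 49.8]), 37.7) z [0.0767 0.0811 0.0857]
top blue [208 282  33  11 312] (array([435.4, 162.7]), array([28.2, 88.9]), 0.0) z [-0.0004  0.0052  0.055 ]
side green [ 315  362   91   58 2398] (array([ 535.9, -408.8]), array([137.5, 108.4]), 12.6) z [0.0056 0.0079 0.01  ]
side yellow [351 394  23  26 359] (array([ 509.5, -416.8]), array([45.8, 21.8]), 22.0) z [0.0846 0.0873 0.0893]
side orange [228 226  25  16 228] (array([552.4,   8.3]), array([24.7, 57.7]), 37.0) z [0.0746 0.083  0.085 ]
side orange [189 232  26  17 238] (array([470.3,  45.8]), array([24.8, 58.2]), 36.3) z [0.0741 0.0832 0.0856]
side blue [121 150   7   8  32] (array([444.6, 410.8]), array([21.5, 10.5]), 89.8) z [0.0851 0.0938 0.0973]
side blue [152 207  22  38 324] (array([435.9, 168.6]), array([82.5, 27.9]), 89.5) z [0.0051 0.0325 0.0572]
console 1174 (array([457.2,  14.3]), array([ 81.9, 388.6]), 0.6) 0.06196574703713831
deck 1453 (array([459.1, -31. ]), array([281.6,  81.8]), 90.0) 0.06937174704753324
rail 270 (array([457.4, -20.5]), array([ 77.9, 257.9]), 0.9) 0.07990436891310526
knobtop 52 (array([ 493. , -132.7]), array([24.4, 18.5]), 34.3) 0.1077353586497064
all 3154 (array([458.1,  15.1]), array([ 83.7, 390.4]), 0.1) 0.06746424994967637
disc 783 (array([459.3, -21.7]), array([ 81.5, 261.4]), 0.6) 0.0721927246498959
scr (array([ 462.3, -431.7]), array([92.6, 31.3]), 23.6)
scrblock (array([ 462.3, -431.7]), array([92.6, 31.3]), 23.6) 0.03394951857367068
floor -0.0013098965059031853 -0.001192889711403966
```

```bash
python3 -c "
import cv2
for n in('top','side'): print(cv2.imread(f'pics/{n}0z.png').shape)"
```

```text
(300, 800, 3)
(594, 660, 3)
```

View pics/top0z.png

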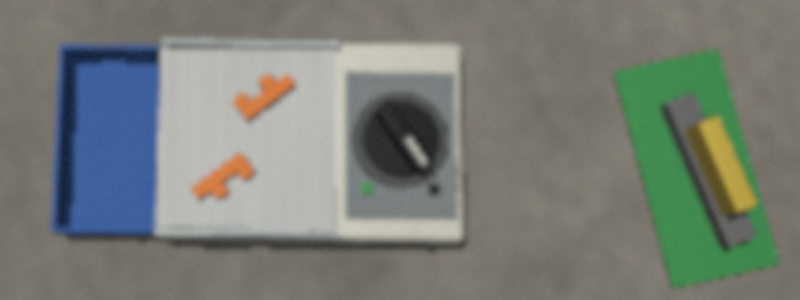

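View pics/side0z.png

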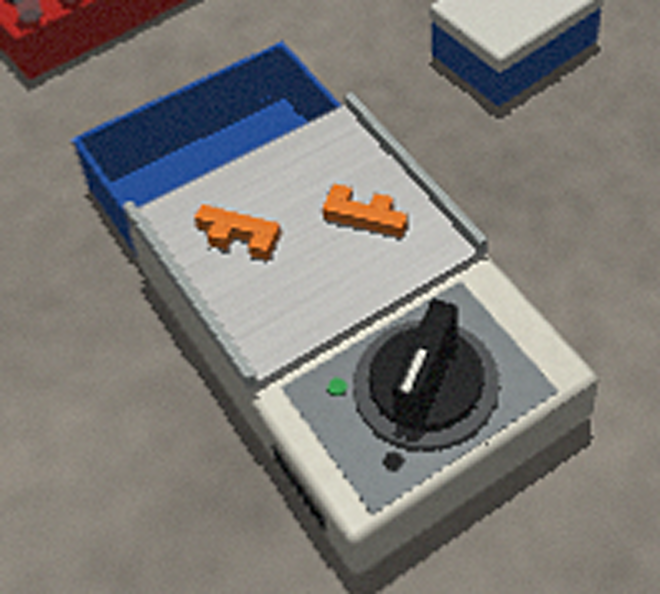

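Run:
```python
from h import *
for n in("top","side"):
    d=dict(np.load(n+"0.npz"));P=cloud(d);Z=P[...,2];X=P[...,0];Y=P[...,1]
    sc=(X>.35)&(X<.66)&(Y>-.25)&(Y<.25)
    for lo,hi,nm in((.056,.066,'console'),(.0765,.085,'rail'),(.05,.12,'all')):
        m=sc&(Z>lo)&(Z<hi)
        if nm=='rail': 
            for s in(m&(X<.45),m&(X>.57)): print(n,nm,s.sum(),rect(P[s]),np.median(Z[s]))
        elif nm=='console': m&=Y<-.05;print(n,nm,m.sum(),rect(P[m]),np.median(Z[m]))
        else: print(n,nm,rect(P[m]))
    for lo,hi in((.102,.115),(.071,.085)):
        m=sc&(Z>lo)&(Z<hi)&(Y<-.085)&(Y>-.2); print(n,'knob',lo,m.sum(),rect(P[m]),np.median(Z[m]),P[m].mean(0))
    H=hsv(d)
    gm=sc&(H[...,0]>50)&(H[...,0]<80)&(H[...,1]>70); print(n,'green dot',gm.sum(),P[gm].mean(0))
    wl=sc&(Z>.1)&(H[...,2]>140)&(Y<-.05); print(n,'white',wl.sum(),P[wl].mean(0) if wl.any() else 0)
    m=(X>.35)&(X<.65)&(Y<-.3)&(Y>-.55)
    for lo,hi in((.028,.045),(.08,.095),(.003,.011)):
        k=m&(Z>lo)&(Z<hi);print(n,'scr',lo,k.sum(),rect(P[k]),np.median(Z[k]))
```

```text
top console 1925 (array([ 511.1, -115.3]), array([187. , 129.4]), 0.5) 0.06150349465453586
top rail 124 (array([421.6,  24.5]), array([166.9,   6.6]), 89.7) 0.07971002723171627
top rail 124 (array([587.9,  24.7]), array([165.8,  33. ]), 88.5) 0.07928008503196793
top all (array([510.7,  14.7]), array([188.9, 391.2]), 0.0)
top knob 0.102 168 (array([ 511.4, -120. ]), array([69.3, 18.4]), 34.9) 0.10775839870471182 [ 0.51070758 -0.12008698  0.10780205]
top knob 0.071 316 (array([ 512.4, -121.1]), array([71.3, 86.1]), 75.1) 0.07521789975565707 [ 0.50998413 -0.11937579  0.07541416]
top green dot 19 [ 0.42152569 -0.05169816  0.61311532]
top white 13 [ 0.49491442 -0.12990966  0.10824402]
top scr 0.028 329 (array([ 489.5, -422. ]), array([150.3,  32.4]), 21.0) 0.034486891095758754
top scr 0.08 254 (array([ 489.1, -421.8]), array([89.7, 23.9]), 22.0) 0.08464102081490366
top scr 0.003 1975 (array([ 500.2, -425.4]), array([297.2, 249.7]), 0.5) 0.005281843828309096
side console 3176 (array([ 510.4, -116.1]), array([130.7, 188.7]), 89.7) 0.06374460345785482
side rail 236 (array([422.3,  23.2]), array([168.6,   7.7]), 89.9) 0.08150823707899418
side rail 217 (array([587.4,  22.3]), array([ 34.6, 171. ]), 0.1) 0.08121479266277842
side all (array([510.6,  14.4]), array([392.2, 188.7]), 89.9)
side knob 0.102 299 (array([ 510.5, -121.6]), array([68.9, 18.4]), 34.2) 0.11019244909312842 [ 0.50881789 -0.12390694  0.10980013]
side knob 0.071 605 (array([ 508.5, -124.3]), array([78.6, 85. ]), 66.8) 0.07761814508116727 [ 0.50906777 -0.12729504  0.07721055]
side green dot 48 [ 0.4777633  -0.10987493  0.07368557]
side white 32 [ 0.49496872 -0.13188339  0.11180877]
side scr 0.028 222 (array([ 529.2, -409.3]), array([64.5, 30.2]), 21.1) 0.037738146197681455
side scr 0.08 358 (array([ 509.5, -416.9]), array([45.8, 22. ]), 22.0) 0.08732483537879276
side scr 0.003 3462 (array([ 554.5, -339.2]), array([168. , 348.1]), 54.1) 0.007099832788516003
```

```bash
cat > rows.py <<'E'
from h import *
from bench import env
def show(*targets, yaw=None):
    """targets (x,y,z mm, angle of tool y in world deg mod 180 or None)"""
    s=env.state(); T=R.from_rotvec(s["tcp_rot"]);p=s["tool_pos"]*1000
    M=T.as_matrix(); cur=np.degrees(np.arctan2(M[1,1],M[0,1]))
    print('t',round(s["time_s"],2),'p',p.round(1),'yawY',cur.round(2),'zaxis',M[:,2].round(4),'q',np.round(s["joint_pos"],2),'F',np.round(s["contact_force"],1),'g',round(s["grip_width"]*1000,1))
    for x,y,z,a in targets:
        t=T.inv().apply(np.array([x,y,z])-p)
        da=0 if a is None else (a-cur+90)%180-90
        # tool z down: +world yaw = -turn about tool z
        # exact: target orientation = tool down with y at cur+da
        b=np.radians(cur+da); yv=np.array([np.cos(b),np.sin(b),0]); zv=np.array([0,0,-1.]); xv=np.cross(yv,zv)
        rv=(T.inv()*R.from_matrix(np.stack([xv,yv,zv],1))).as_rotvec(degrees=True)/6
        print((x,y,z,a),'->',t.round(1),rv.round(3))
E
python3 - <<'E'
from rows import *
show((489.3,-421.9,180,111.7),(489.3,-421.9,66,111.7))
E
```

```text
t 0.1 p [ 170.3 -469.8  226.1] yawY -70.07 zaxis [-3.e-04  9.e-04 -1.e+00] q [-1.22  0.21 -0.03  1.32 -0.    1.57] F [-0.4  0.5  0.4] g 85.6
(489.3, -421.9, 180, 111.7) -> [316.2  63.8  46. ] [-0.009 -0.    -0.295]
(489.3, -421.9, 66, 111.7) -> [316.2  63.9 160. ] [-0.009 -0.    -0.295]
```

Emit:
drive_tool([
  [[60, 12, 9, 0, 0, 0], [120, 24, 18, 0, 0, -0.1], [180, 36, 27, 0, 0, -0.2], [240, 48, 36, 0, 0, -0.3], [290, 59, 42, 0, 0, -0.3], [316, 64, 46, 0, 0, -0.3]],
], jaw=60)

```text
time_s: 0.85
tool_pos: [0.4915, -0.4213, 0.1792]
tcp_rot: [-3.084, -0.595, 0.001]
contact_force: [-1.2, -0.6, -0.1]
grip_width: 0.0599
```

Run:
```python
from rows import *
show((489.3,-421.9,66,111.7))
```

```text
t 0.85 p [ 491.5 -421.3  179.2] yawY -68.17 zaxis [-9.0e-04  1.1e-03 -1.0e+00] q [-0.71  0.54  0.32  1.35  0.    2.05] F [-1.2 -0.6 -0.1] g 59.9
(489.3, -421.9, 66, 111.7) -> [-2.200e+00 -1.000e-01  1.132e+02] [-0.013  0.005  0.022]
```

Emit:
drive_tool([
  [[-1, 0, 0, 0, 0, -1.6], [-2, 0, 0, 0, 0, -3.2], [-2, 0, 0, 0, 0, -4.8], [-2, 0, 0, 0, 0, -6.4], [-2, 0, 0, 0, 0, -8], [-2, 0, 0, 0, 0, -9.6], [-2, 0, 0, 0, 0, -11.2], [-2, 0, 0, 0, 0, -12.8], [-2, 0, 0, 0, 0, -14.4], [-2, 0, 0, 0, 0, -16], [-2, 0, 0, 0, 0, -17.6], [-2, 0, 0, 0, 0, -19.2]],
])

```text
time_s: 2.35
tool_pos: [0.4873, -0.4231, 0.18]
tcp_rot: [-1.145, -2.925, -0.0]
contact_force: [-1.1, -0.1, 0.4]
grip_width: 0.0601
```

Emit:
drive_tool([
  [[0, 0, 0, 0, 0, -1.6], [0, 0, 0, 0, 0, -3.2], [0, 0, 0, 0, 0, -4.8], [0, 0, 0, 0, 0, -6.4], [0, 0, 0, 0, 0, -8], [0, 0, 0, 0, 0, -9.6], [0, 0, 0, 0, 0, -10.8], [0, 0, 0, 0, 0, -10.8]],
])

```text
time_s: 3.35
tool_pos: [0.4873, -0.4231, 0.1801]
tcp_rot: [0.591, -3.085, -0.001]
contact_force: [0.5, 0.7, -0.2]
grip_width: 0.0597
```

Run:
```python
from rows import *
show((489.3,-421.9,66,111.7))
```

```text
t 3.35 p [ 487.3 -423.1  180.1] yawY 111.68 zaxis [-6.e-04  5.e-04 -1.e+00] q [-0.72  0.53  0.31  1.35  0.   -1.09] F [ 0.5  0.7 -0.2] g 59.7
(489.3, -421.9, 66, 111.7) -> [ -2.3   0.3 114.1] [ 0.007 -0.003 -0.003]
```

Emit:
drive_tool([
  [[-2, 0, 25, 0, 0, 0], [-2, 0, 55, 0, 0, 0], [-2, 0, 85, 0, 0, 0], [-2, 0, 105, 0, 0, 0], [-2, 0, 114, 0, 0, 0], [-2, 0, 114, 0, 0, 0]],
])

```text
time_s: 4.1
tool_pos: [0.4891, -0.4224, 0.0663]
tcp_rot: [0.59, -3.085, -0.001]
contact_force: [0.4, -0.3, 0.3]
grip_width: 0.06
```

Emit:
drive_tool([
  [[0, 0, 0, 0, 0, 0], [0, 0, 0, 0, 0, 0], [0, 0, 0, 0, 0, 0], [0, 0, 0, 0, 0, 0], [0, 0, 0, 0, 0, 0], [0, 0, 0, 0, 0, 0]],
], jaw=10)

```text
time_s: 4.85
tool_pos: [0.4898, -0.423, 0.0675]
tcp_rot: [-0.591, 3.084, -0.002]
contact_force: [0.1, -1.2, 6.8]
grip_width: 0.0202
```

Run:
```python
from rows import *
show((489.3,-421.9,200,111.7))
```

```text
t 4.85 p [ 489.8 -423.    67.5] yawY 111.71 zaxis [ 0.0013 -0.0012 -1.    ] q [-0.71  0.58  0.1   1.09 -0.   -1.09] F [ 0.1 -1.2  6.8] g 20.2
(489.3, -421.9, 200, 111.7) -> [-1.000e-01  1.000e+00 -1.325e+02] [-0.016  0.007  0.002]
```

Emit:
drive_tool([
  [[0, 0, -10, 0, 0, 0], [0, 0, -30, 0, 0, 0], [0, 0, -60, 0, 0, 0], [0, 0, -95, 0, 0, 0], [0, 0, -125, 0, 0, 0], [0, 0, -135, 0, 0, 0], [0, 0, -135, 0, 0, 0]],
])

```text
time_s: 5.72
tool_pos: [0.4894, -0.4226, 0.2015]
tcp_rot: [-0.592, 3.085, -0.0]
contact_force: [-0.1, -0.3, -1.8]
grip_width: 0.0202
```

Run:
```python
from rows import *
from bench import imaging
show((510.6,-48,200,90))
d=imaging.get_image("side"); cv2.imwrite("pics/side1.png",d["pixels"][:,:,::-1])
```

```text
t 5.72 p [ 489.4 -422.6  201.5] yawY 111.72 zaxis [ 3.e-04 -2.e-04 -1.e+00] q [-0.71  0.54  0.37  1.4   0.   -1.09] F [-0.1 -0.3 -1.8] g 20.2
(510.6, -48, 200, 90) -> [-158.3  340.2    1.4] [-3.000e-03  2.000e-03  3.621e+00]
```

View pics/side1.png

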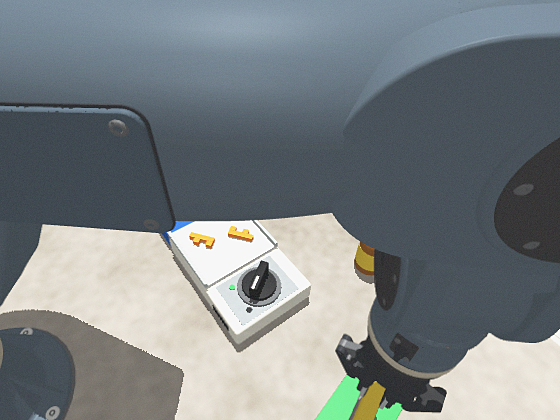

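Emit:
drive_tool([
  [[-10, 22, 0, 0, 0, 0.2], [-30, 65, 0, 0, 0, 0.7], [-53, 113, 0, 0, 0, 1.2], [-75, 162, 0, 0, 0, 1.7], [-98, 211, 0, 0, 0, 2.2], [-121, 260, 0, 0, 0, 2.7], [-140, 302, 1, 0, 0, 3.2], [-153, 330, 1, 0, 0, 3.6], [-158, 340, 1, 0, 0, 3.62], [-158, 340, 1, 0, 0, 3.62]],
])

```text
time_s: 7.02
tool_pos: [0.5099, -0.0481, 0.1998]
tcp_rot: [0.003, -3.14, 0.0]
contact_force: [0.2, -0.4, -1.8]
grip_width: 0.0203
```

Run:
```python
from rows import *
show((510.6,-47,133.5,90))
from bench import imaging
d=imaging.get_image("side"); cv2.imwrite("pics/side2.png",d["pixels"][:,:,::-1])
d=imaging.get_image("top"); cv2.imwrite("pics/top2.png",d["pixels"][:,:,::-1])
```

```text
t 7.03 p [509.9 -48.1 199.8] yawY 90.1 zaxis [-1.1e-03 -1.0e-04 -1.0e+00] q [-0.09  0.25 -0.06  1.27 -0.   -0.1 ] F [ 0.2 -0.4 -1.8] g 20.3
(510.6, -47, 133.5, 90) -> [-0.8  1.1 66.3] [-0.001 -0.011  0.016]
```

View pics/side2.png

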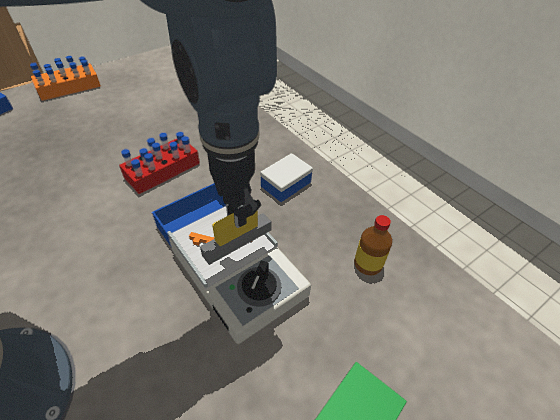

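Scraper is held level above the deck, with the block spanning about (203,250)–(270,222). I'll check where the block really is before lowering.

Run:
```python
from rows import *
from bench import imaging
for n in ("side","top"):
    d=imaging.get_image(n);P=cloud(d);X,Y,Z=P[...,0],P[...,1],P[...,2]
    m=(X>.38)&(X<.65)&(Y>-.09)&(Y<0)&(Z>.125)&(Z<.173)
    q=P[m];print(n,m.sum(),rect(q),np.percentile(q,[0,1,99,100],axis=0).round(4).tolist())
    k=m&(Z<.16);print(np.percentile(Z[k],[1,5,50]) if k.any() else 0)
```

```text
side 1053 (array([508.7, -50.1]), array([ 32.9, 150.2]), 89.7) [[0.4337, -0.0669, 0.1405], [0.4343, -0.0661, 0.1421], [0.5824, -0.0364, 0.1726], [0.5838, -0.0333, 0.1729]]
[0.14146893 0.14299989 0.15164405]Traceback (most recent call last):
  File "<stdin>", line 6, in <module>
    return _quantile_unchecked(
        a, q, axis, out, overwrite_input, method, keepdims, weights)
    return _ureduce(a,
                    func=_quantile_ureduce_func,
    ...<5 lines>...
                    overwrite_input=overwrite_input,
                    method=method)
    r = func(a, **kwargs)
    result = _quantile(arr,
                       quantiles=q,
    ...<2 lines>...
                       out=out,
                       weights=wgt)
    slices_having_nans = np.isnan(arr[-1, ...])
                                  ~~~^^^^^^^^^
IndexError: index -1 is out of bounds for axis 0 with size 0
```

Emit:
drive_tool([
  [[-1.5, 0, 12, 0, 0, 0], [-1.5, 0, 32, 0, 0, 0], [-1.5, 0, 50, 0, 0, 0], [-1.5, 0, 62, 0, 0, 0], [-1.5, 0, 66.5, 0, 0, 0], [-1.5, 0, 66.5, 0, 0, 0]],
])

```text
time_s: 7.98
tool_pos: [0.5118, -0.0483, 0.134]
tcp_rot: [0.0, -3.142, -0.0]
contact_force: [-0.2, -1.3, -1.5]
grip_width: 0.0203
```

Run:
```python
from rows import *
show((511,118,133.3,90))
from bench import imaging
d=imaging.get_image("side"); c=d["pixels"][170:350,130:330,::-1]; cv2.imwrite("pics/side3.png",cv2.resize(c,None,fx=3.3,fy=3.3))
```

```text
t 7.97 p [511.8 -48.3 134. ] yawY 90.0 zaxis [-0.  0. -1.] q [-0.09  0.28 -0.19  1.11  0.   -0.09] F [-0.2 -1.3 -1.5] g 20.3
(511, 118, 133.3, 90) -> [  0.7 166.3   0.7] [ 0. -0.  0.]
```

View pics/side3.png

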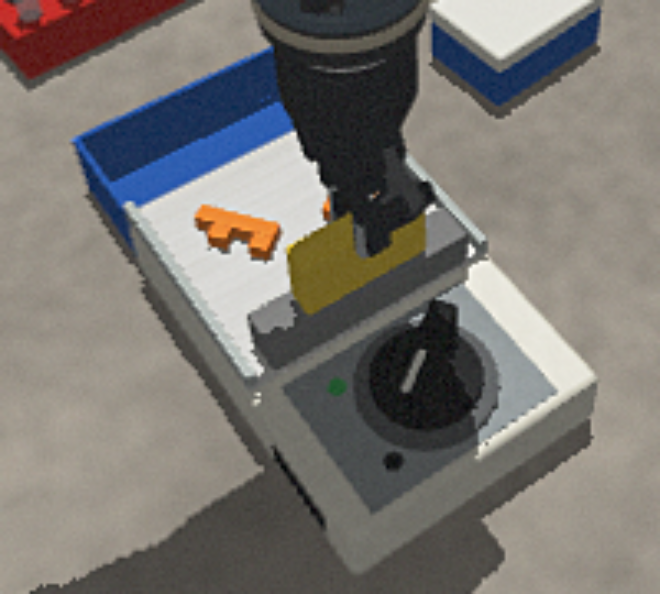

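The block sits between the rails with its front clear of both pieces. Now the sweep.

Emit:
drive_tool([
  [[0.5, 5, 0.7, 0, 0, 0], [0.5, 14, 0.7, 0, 0, 0], [0.5, 24, 0.7, 0, 0, 0], [0.5, 34, 0.7, 0, 0, 0], [0.5, 44, 0.7, 0, 0, 0], [0.5, 54, 0.7, 0, 0, 0], [0.5, 64, 0.7, 0, 0, 0], [0.5, 74, 0.7, 0, 0, 0], [0.5, 84, 0.7, 0, 0, 0], [0.5, 94, 0.7, 0, 0, 0], [0.5, 102, 0.7, 0, 0, 0], [0.5, 106, 0.7, 0, 0, 0]],
])

```text
time_s: 9.52
tool_pos: [0.5112, 0.0583, 0.1333]
tcp_rot: [0.001, -3.142, 0.0]
contact_force: [-0.4, 0.2, -1.4]
grip_width: 0.0209
```

Run:
```python
from rows import *
show((511,118,133.3,90))
from bench import imaging
for n in("side","top"):
    d=imaging.get_image(n); c=d["pixels"][170:350,130:330,::-1]; cv2.imwrite(f"pics/{n}4.png",cv2.resize(c,None,fx=3.3,fy=3.3))
```

```text
t 9.53 p [511.2  58.3 133.3] yawY 90.02 zaxis [-0. -0. -1.] q [ 0.11  0.28 -0.19  1.1   0.    0.11] F [-0.4  0.2 -1.4] g 20.9
(511, 118, 133.3, 90) -> [ 0.2 59.7 -0. ] [-0.    -0.     0.004]
```

View pics/side4.png

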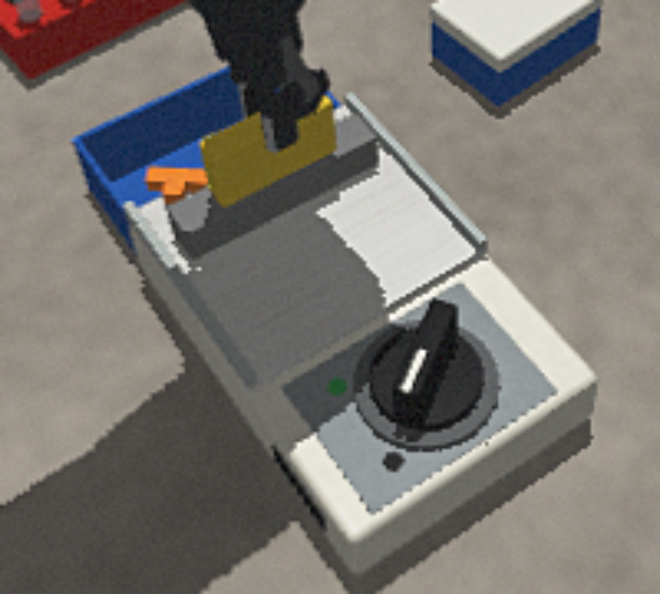

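View pics/top4.png

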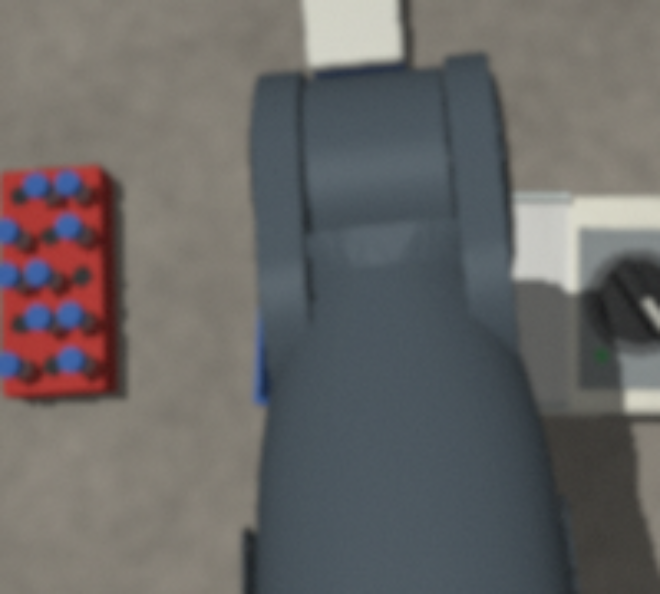

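Piece a is ahead of the block near (175,180), and nothing is left behind it. Pushing on over the edge.

Emit:
drive_tool([
  [[0, 4, 0, 0, 0, 0], [0, 10, 0, 0, 0, 0], [0, 17, 0, 0, 0, 0], [0, 24, 0, 0, 0, 0], [0, 31, 0, 0, 0, 0], [0, 38, 0, 0, 0, 0], [0, 45, 0, 0, 0, 0], [0, 52, 0, 0, 0, 0], [0, 58, 0, 0, 0, 0], [0, 62, 0, 0, 0, 0], [0, 64, 0, 0, 0, 0], [0, 64, 0, 0, 0, 0]],
])

```text
time_s: 11.12
tool_pos: [0.5112, 0.1218, 0.1333]
tcp_rot: [-0.0, 3.142, -0.0]
contact_force: [0.3, 0.2, -2.1]
grip_width: 0.0206
```

Run:
```python
from rows import *
show((511,30,180,90))
from bench import imaging
for n in("side",):
    d=imaging.get_image(n); c=d["pixels"][170:350,130:330,::-1]; cv2.imwrite(f"pics/{n}5.png",cv2.resize(c,None,fx=3.3,fy=3.3))
```

```text
t 11.12 p [511.2 121.8 133.3] yawY 90.01 zaxis [ 0. -0. -1.] q [ 0.23  0.3  -0.16  1.11 -0.    0.23] F [ 0.3  0.2 -2.1] g 20.6
(511, 30, 180, 90) -> [  0.2 -91.8 -46.7] [-0.     0.     0.002]
```

View pics/side5.png

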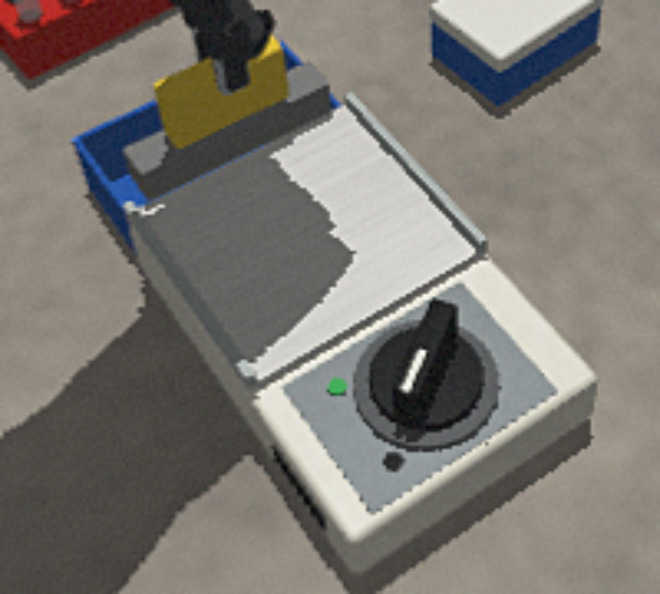

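Emit:
drive_tool([
  [[0, 0, -10, 0, 0, 0], [0, 0, -30, 0, 0, 0], [0, 0, -50, 0, 0, 0], [0, -20, -65, 0, 0, 0], [0, -60, -67, 0, 0, 0], [0, -110, -67, 0, 0, 0], [0, -150, -67, 0, 0, 0], [0, -170, -67, 0, 0, 0], [0, -170, -67, 0, 0, 0]],
])

```text
time_s: 12.3
tool_pos: [0.5109, -0.0501, 0.2007]
tcp_rot: [0.004, 3.141, -0.0]
contact_force: [-0.3, -0.2, -2.5]
grip_width: 0.0203
```

Run:
```python
from rows import *
show((492,-418,200,106))
from bench import imaging
for n in("side","top"):
    d=imaging.get_image(n); c=d["pixels"][170:350,130:330,::-1]; cv2.imwrite(f"pics/{n}6.png",cv2.resize(c,None,fx=3.3,fy=3.3))
    P=cloud(d);H=hsv(d);m=(H[...,0]>4)&(H[...,0]<16)&(H[...,1]>150)&(P[...,1]>-.1)&(P[...,1]<.25)&(P[...,0]<.65)&(P[...,0]>.35)
    nn,l,st,c=cv2.connectedComponentsWithStats(m.astype(np.uint8))
    for i in range(1,nn):
        if st[i,4]>15: print(n,st[i],rect(P[l==i]),P[l==i][:,2].min(),P[l==i][:,2].max())
```

```text
t 12.3 p [510.9 -50.1 200.7] yawY 89.85 zaxis [ 2.e-04 -3.e-04 -1.e+00] q [-0.1   0.25 -0.06  1.27 -0.   -0.09] F [-0.3 -0.2 -2.5] g 20.3
(492, -418, 200, 106) -> [  18.  -367.9    0.8] [-3.000e-03  1.000e-03 -2.692e+00]
top [231 245   8  38 161] (array([445.1,  94.3]), array([245.9,  60.6]), 35.8) 0.00427179755738516 1.3725776925975768
```

View pics/side6.png

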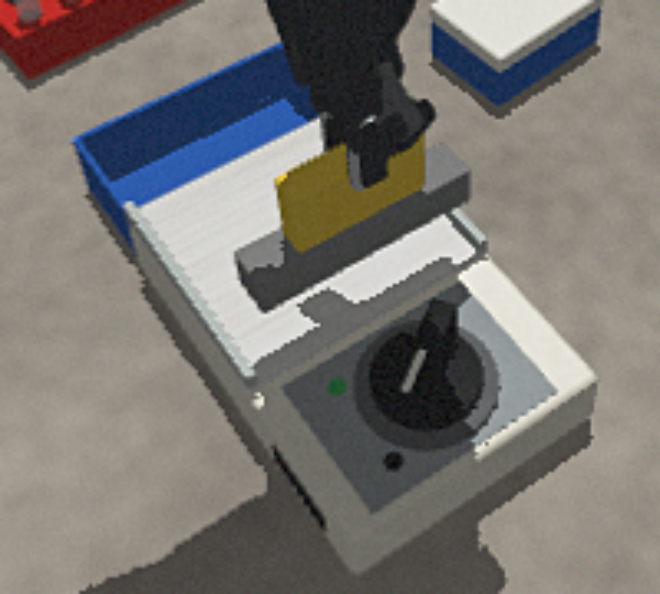

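View pics/top6.png

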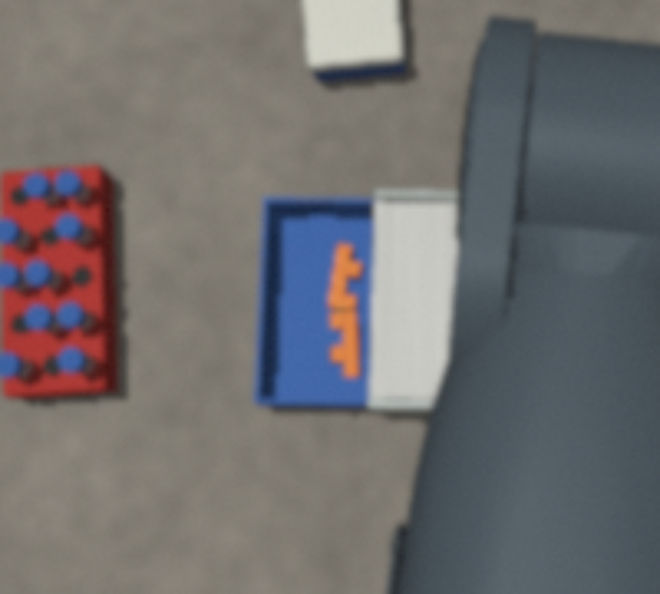

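Both pieces lie in the tray, around (345,270) and (345,340) in the top crop. Carrying the scraper back to the mat.

Emit:
drive_tool([
  [[1, -20, 0, 0, 0, -0.1], [4, -65, 0, 0, 0, -0.4], [6, -115, 0, 0, 0, -0.7], [8, -165, 0, 0, 0, -1.0], [10, -215, 0, 0, 0, -1.3], [13, -265, 0, 0, 0, -1.6], [16, -315, 0, 0, 0, -1.9], [18, -350, 0, 0, 0, -2.2], [19, -369, 0, 0, 0, -2.3], [19, -369, 0, 0, 0, -2.3]],
])

```text
time_s: 13.65
tool_pos: [0.4924, -0.4175, 0.1998]
tcp_rot: [0.377, -3.119, -0.001]
contact_force: [-0.3, -0.1, -1.1]
grip_width: 0.0206
```

Run:
```python
from rows import *
show((491,-419,75,103.4),(491,-419,68,103.4))
```

```text
t 13.65 p [ 492.4 -417.5  199.8] yawY 103.78 zaxis [-4.e-04  4.e-04 -1.e+00] q [-0.7   0.53  0.36  1.4   0.   -0.94] F [-0.3 -0.1 -1.1] g 20.6
(491, -419, 75, 103.4) -> [  1.7  -1.2 124.8] [ 0.005 -0.003  0.064]
(491, -419, 68, 103.4) -> [  1.7  -1.2 131.8] [ 0.005 -0.003  0.064]
```

Emit:
drive_tool([
  [[1, -1, 20, 0, 0, 0], [1, -1, 50, 0, 0, 0], [1, -1, 80, 0, 0, 0], [1, -1, 105, 0, 0, 0], [1, -1, 120, 0, 0, 0], [1, -1, 128, 0, 0, 0], [1, -1, 130, 0, 0, 0], [1, -1, 131, 0, 0, 0], [1, -1, 131.8, 0, 0, 0], [1, -1, 131.8, 0, 0, 0]],
])

```text
time_s: 14.9
tool_pos: [0.4916, -0.4186, 0.0688]
tcp_rot: [-0.377, 3.119, -0.001]
contact_force: [0.2, 0.6, -2.3]
grip_width: 0.0206
```

Not touching yet, so I'll go a little lower.

Emit:
drive_tool([
  [[0, 0, 0.7, 0, 0, 0], [0, 0, 1.2, 0, 0, 0], [0, 0, 1.5, 0, 0, 0], [0, 0, 1.5, 0, 0, 0]],
])

```text
time_s: 15.4
tool_pos: [0.4916, -0.4186, 0.0675]
tcp_rot: [-0.377, 3.118, -0.001]
contact_force: [-2.5, -0.1, 5.0]
grip_width: 0.0203
```

Contact (+5 N). Releasing.

Emit:
drive_tool([
  [[0, 0, 0, 0, 0, 0], [0, 0, 0, 0, 0, 0], [0, 0, 0, 0, 0, 0], [0, 0, 0, 0, 0, 0]],
], jaw=60)

```text
time_s: 15.9
tool_pos: [0.4915, -0.4184, 0.067]
tcp_rot: [0.378, -3.119, -0.0]
contact_force: [-0.3, -0.5, -0.3]
grip_width: 0.06
```

Emit:
drive_tool([
  [[0, 0, -15, 0, 0, 0], [0, 0, -45, 0, 0, 0], [0, 0, -85, 0, 0, 0], [0, 0, -110, 0, 0, 0], [0, 0, -115, 0, 0, 0]],
])

```text
time_s: 16.52
tool_pos: [0.4923, -0.419, 0.1847]
tcp_rot: [-0.377, 3.116, -0.004]
contact_force: [0.7, -0.5, -0.5]
grip_width: 0.0598
```

Run:
```python
from rows import *
show((510.6,-120.4,185,124.4))
from bench import imaging
for n in("side","top"):
    d=imaging.get_image(n); cv2.imwrite(f"pics/{n}7.png",d["pixels"][:,:,::-1])
```

```text
t 16.52 p [ 492.3 -419.   184.7] yawY 103.81 zaxis [ 0.0028 -0.0024 -1.    ] q [-0.71  0.53  0.32  1.36  0.   -0.95] F [ 0.7 -0.5 -0.5] g 59.8
(510.6, -120.4, 185, 124.4) -> [-89.1 285.6  -0.9] [-0.032  0.015 -3.432]
```

View pics/side7.png

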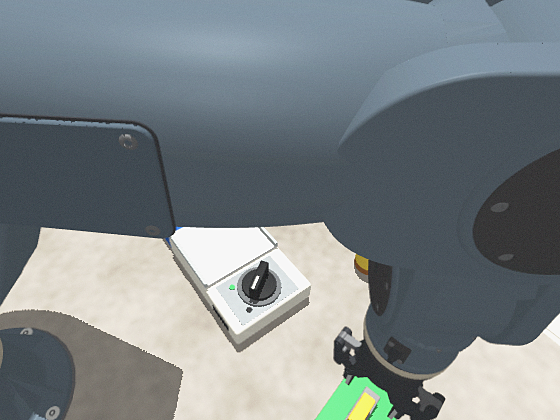

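Emit:
drive_tool([
  [[-6, 20, 0, 0, 0, -0.2], [-20, 65, 0, 0, 0, -0.7], [-36, 115, 0, 0, 0, -1.3], [-51, 165, 0, 0, 0, -1.9], [-67, 215, 0, 0, 0, -2.5], [-80, 258, 0, 0, 0, -3.1], [-88, 280, 0, 0, 0, -3.43], [-89, 285.6, 0, 0, 0, -3.43], [-89, 285.6, 0, 0, 0, -3.43]],
])

```text
time_s: 17.75
tool_pos: [0.5094, -0.12, 0.1815]
tcp_rot: [0.928, -3.001, -0.001]
contact_force: [0.5, 0.7, -0.5]
grip_width: 0.0599
```

Run:
```python
from rows import *
show((510.6,-120.9,102,124.4))
from bench import imaging
for n in("side","top"):
    d=imaging.get_image(n); cv2.imwrite(f"pics/{n}8.png",d["pixels"][:,:,::-1]);P=cloud(d)
    X,Y,Z=[P[...,i] for i in range(3)]
    m=(X>.35)&(X<.65)&(Y<-.3)&(Y>-.55)
    for lo,hi in((.028,.045),(.08,.095)):
        k=m&(Z>lo)&(Z<hi);print(n,'scr',lo,k.sum(),rect(P[k]) if k.any() else 0,np.median(Z[k]))
```

```text
t 17.75 p [ 509.4 -120.   181.5] yawY 124.36 zaxis [-9.e-04  1.e-04 -1.e+00] q [-0.23  0.27 -0.07  1.23 -0.   -0.83] F [ 0.5  0.7 -0.5] g 59.9
(510.6, -120.9, 102, 124.4) -> [-0.5 -1.5 79.5] [ 0.005 -0.007 -0.006]
side scr 0.028 225 (array([ 529.3, -410.7]), array([72.3, 30. ]), 13.1) 0.037416000297534224
side scr 0.08 409 (array([ 508.2, -416. ]), array([54.4, 21.8]), 13.9) 0.08740412804279307
top scr 0.028 324 (array([ 491. , -416.5]), array([150.5,  31.7]), 13.7) 0.034834768084758494
top scr 0.08 247 (array([ 490.7, -417.6]), array([88.8, 24. ]), 12.8) 0.08470613893404555
```

View pics/side8.png

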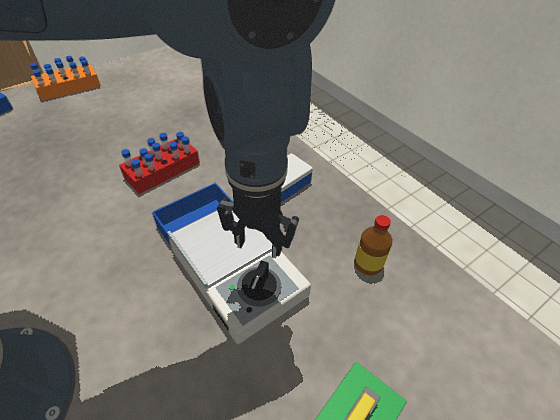

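View pics/top8.png

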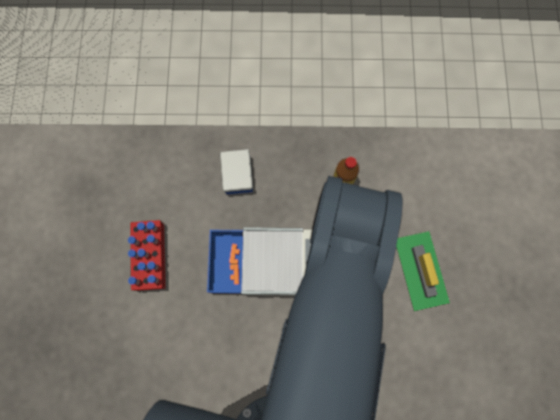

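Scraper stands centred on the mat, at (428,270), and both pieces are in the tray. Descending on the knob.

Emit:
drive_tool([
  [[-1, -1, 15, 0, 0, 0], [-1, -1, 35, 0, 0, 0], [-1, -1, 55, 0, 0, 0], [-1, -1, 68, 0, 0, 0], [-1, -1, 73.5, 0, 0, 0], [-1, -1, 73.5, 0, 0, 0]],
])

```text
time_s: 18.6
tool_pos: [0.5112, -0.1202, 0.1084]
tcp_rot: [0.928, -3.001, -0.0]
contact_force: [1.3, 0.4, 0.9]
grip_width: 0.0601
```

Emit:
drive_tool([
  [[0, 0, 0, 0, 0, 0], [0, 0, 0, 0, 0, 0], [0, 0, 0, 0, 0, 0], [0, 0, 0, 0, 0, 0], [0, 0, 0, 0, 0, 0]],
], jaw=10)

```text
time_s: 19.23
tool_pos: [0.5112, -0.1201, 0.1085]
tcp_rot: [-0.929, 3.001, -0.0]
contact_force: [0.3, -0.3, -0.6]
grip_width: 0.0101
```

Run:
```python
from rows import *
show((510.6,-120.4,108,55.6)); print(env.state()["ft_torque"])
```

```text
t 19.23 p [ 511.2 -120.1  108.5] yawY 124.39 zaxis [ 0. -0. -1.] q [-0.23  0.32 -0.2   1.05  0.   -0.83] F [ 0.3 -0.3 -0.6] g 10.1
(510.6, -120.4, 108, 55.6) -> [0.7 0.1 0.5] [-0.     0.    11.465]
[ 0.02903996 -0.00070903 -0.00363746]
```

The jaw reached 10 mm, so it isn't holding an 18 mm bar. I'll look.

Run:
```python
from rows import *
from bench import imaging
d=imaging.get_image("side"); c=d["pixels"][190:350,170:340,::-1]; cv2.imwrite("pics/side9.png",cv2.resize(c,None,fx=3.7,fy=3.7,interpolation=cv2.INTER_CUBIC))
```

```text
(no output)
```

View pics/side9.png

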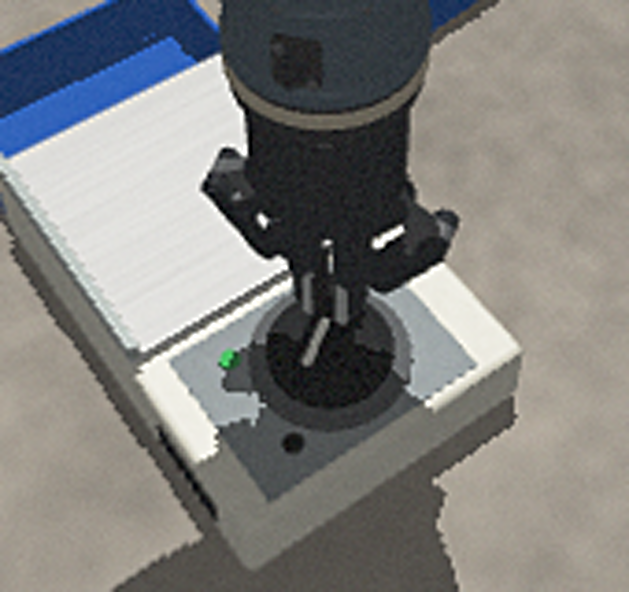

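Run:
```python
from rows import *
from bench import imaging
d=imaging.get_image("side");P=cloud(d)
c=np.array([.5106,-.1204]);a=np.radians(34.4);e=np.array([np.cos(a),np.sin(a)]);f=np.array([-np.sin(a),np.cos(a)])
q=P[...,:2]-c;U=q@e*1000;V=q@f*1000;Z=P[...,2]*1000
print("pixel rows: u(along bar) v(across) z")
for r in range(258,298,3):
    print(r,' '.join(f"{cc}:({U[r,cc]:.0f},{V[r,cc]:.0f},{Z[r,cc]:.0f})" for cc in range(246,272,3)))
g=d["pixels"][225:315,215:305,::-1];cv2.imwrite("pics/side10.png",np.clip(cv2.resize(g,None,fx=6.5,fy=6.5,interpolation=cv2.INTER_NEAREST).astype(int)*2,0,255).astype(np.uint8))
```

```text
pixel rows: u(along bar) v(across) z
258 246:(-4,23,160) 249:(-10,14,172) 252:(-16,5,185) 255:(1,6,161) 258:(11,4,149) 261:(-15,-12,192) 264:(-15,-18,195) 267:(-6,-20,183) 270:(6,-22,169)
261 246:(46,46,71) 249:(-9,14,162) 252:(-10,8,166) 255:(-1,6,155) 258:(9,4,142) 261:(-14,-12,181) 264:(-15,-18,186) 267:(-3,-19,170) 270:(-2,-25,170)
264 246:(41,44,68) 249:(-4,17,143) 252:(-10,8,155) 255:(-5,4,151) 258:(9,3,132) 261:(-9,-10,164) 264:(-9,-15,166) 267:(-4,-20,162) 270:(-6,-26,167)
267 246:(36,42,64) 249:(-3,18,131) 252:(-7,10,141) 255:(-6,4,142) 258:(9,4,121) 261:(-8,-9,152) 264:(-10,-16,157) 267:(-6,-20,154) 270:(-8,-27,161)
270 246:(28,39,65) 249:(28,32,69) 252:(-9,9,133) 255:(-6,4,132) 258:(7,3,113) 261:(-9,-10,143) 264:(-5,-14,139) 267:(-3,-20,140) 270:(43,-10,69)
273 246:(19,35,68) 249:(16,27,77) 252:(-9,9,123) 255:(-7,4,123) 258:(2,1,111) 261:(-9,-9,132) 264:(-5,-14,129) 267:(-4,-20,131) 270:(30,-15,79)
276 246:(8,31,76) 249:(9,24,78) 252:(11,18,77) 255:(-6,4,111) 258:(-5,-1,111) 261:(-9,-10,123) 264:(8,-9,97) 267:(21,-11,79) 270:(24,-17,77)
279 246:(0,27,78) 249:(2,22,77) 252:
[... 308 characters left out ...]
255:(-26,-3,111) 258:(-24,-9,111) 261:(-10,-10,91) 264:(-0,-12,77) 267:(1,-18,78) 270:(2,-25,80)
288 246:(-20,19,78) 249:(-34,6,108) 252:(-34,0,111) 255:(-32,-5,111) 258:(-27,-10,105) 261:(-9,-9,76) 264:(-7,-15,77) 267:(-5,-20,77) 270:(-3,-26,77)
291 246:(-26,17,78) 249:(-32,8,93) 252:(-34,0,101) 255:(-35,-7,106) 258:(-27,-9,94) 261:(-15,-11,76) 264:(-13,-17,76) 267:(-11,-23,77) 270:(-10,-29,78)
294 246:(-30,15,74) 249:(-34,7,84) 252:(-34,1,88) 255:(-34,-6,92) 258:(-28,-10,85) 261:(-23,-14,80) 264:(-21,-20,79) 267:(-19,-26,79) 270:(-16,-31,78)
297 246:(-34,14,69) 249:(-34,7,73) 252:(-34,1,77) 255:(-34,-6,80) 258:(-31,-11,78) 261:(-29,-16,78) 264:(-27,-22,78) 267:(-23,-27,75) 270:(-19,-32,70)
```

View pics/side10.png

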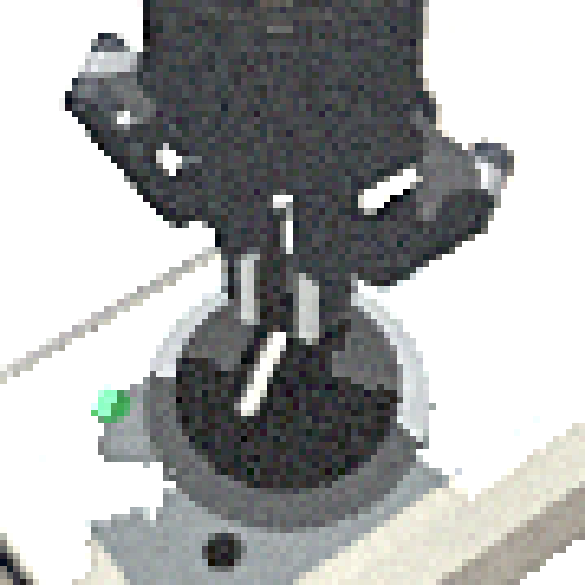

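Emit:
drive_tool([
  [[0, 0, 0, 0, 0, 0], [0, 0, 0, 0, 0, 0], [0, 0, 0, 0, 0, 0], [0, 0, 0, 0, 0, 0]],
], jaw=50)

```text
time_s: 19.82
tool_pos: [0.5112, -0.1201, 0.1085]
tcp_rot: [0.929, -3.001, -0.0]
contact_force: [0.1, -0.1, -0.6]
grip_width: 0.0496
```

Run:
```python
from rows import *
from bench import imaging
show()
d=imaging.get_image("side");P=cloud(d)
c=np.array([.5106,-.1204]);a=np.radians(34.4);e=np.array([np.cos(a),np.sin(a)]);f=np.array([-np.sin(a),np.cos(a)])
q=P[...,:2]-c;U=q@e*1000;V=q@f*1000;Z=P[...,2]*1000
m=(abs(U)<20)&(abs(V)>11)&(abs(V)<45)&(Z>82)&(Z<170)
for s in(1,-1):
    for lo in range(11,45,4):
        k=m&(V*s>lo)&(V*s<=lo+4); print(s,lo,k.sum(),np.percentile(Z[k],[0,5,50]).round(0) if k.any() else '',np.percentile(U[k],[5,95]).round() if k.any() else '')
g=d["pixels"][225:315,215:305,::-1];cv2.imwrite("pics/side11.png",np.clip(cv2.resize(g,None,fx=6.5,fy=6.5,interpolation=cv2.INTER_NEAREST).astype(int)*2,0,255).astype(np.uint8))
```

```text
t 19.82 p [ 511.2 -120.1  108.5] yawY 124.39 zaxis [-0.  0. -1.] q [-0.23  0.32 -0.2   1.05  0.   -0.83] F [ 0.1 -0.1 -0.6] g 49.6
1 11 0  
1 15 0  
1 19 0  
1 23 81 [119. 122. 142.] [-9. 12.]
1 27 26 [123. 128. 150.] [-11.  -7.]
1 31 14 [124. 127. 154.] [-11.  -4.]
1 35 19 [128. 130. 163.] [-9.  2.]
1 39 7 [163. 163. 167.] [-5.  7.]
1 43 4 [160. 161. 166.] [-9. -4.]
-1 11 0  
-1 15 0  
-1 19 0  
-1 23 1 [170. 170. 170.] [-10. -10.]
-1 27 27 [124. 126. 148.] [-10.  -7.]
-1 31 41 [120. 124. 147.] [-11.   8.]
-1 35 30 [127. 129. 154.] [-10.   2.]
-1 39 21 [128. 133. 156.] [-9.  4.]
-1 43 3 [161. 161. 164.] [-5. -5.]
```

View pics/side11.png

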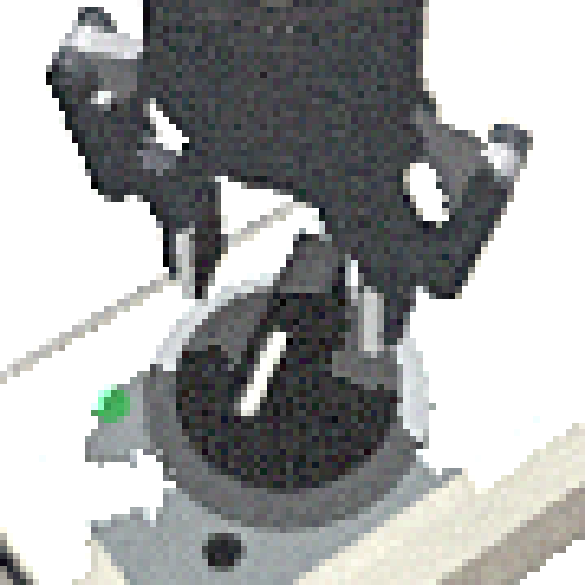

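The depth data show the fingertips at about z 118 (50 mm open) and about 112 (shut). That is roughly 28 mm higher than overhang plus TCP implies, so the jaws closed just above the bar (top at 109). The finger centre also sits about 2 mm toward -v. I'll go 25 mm lower, in two steps, and watch the force.

Emit:
drive_tool([
  [[0, 1.5, 5, 0, 0, 0], [0, 1.5, 10, 0, 0, 0], [0, 1.5, 14, 0, 0, 0], [0, 1.5, 14, 0, 0, 0]],
])

```text
time_s: 20.38
tool_pos: [0.5101, -0.1187, 0.0941]
tcp_rot: [0.929, -3.001, -0.001]
contact_force: [0.6, -0.2, -0.6]
grip_width: 0.0502
```

Emit:
drive_tool([
  [[0, 0, 4, 0, 0, 0], [0, 0, 8, 0, 0, 0], [0, 0, 11, 0, 0, 0], [0, 0, 11, 0, 0, 0]],
])

```text
time_s: 20.88
tool_pos: [0.5102, -0.1188, 0.0832]
tcp_rot: [0.929, -3.001, -0.0]
contact_force: [0.4, -0.2, -0.4]
grip_width: 0.0498
```

Run:
```python
from rows import *
from bench import imaging
show()
d=imaging.get_image("side");P=cloud(d)
c=np.array([.5106,-.1204]);a=np.radians(34.4);e=np.array([np.cos(a),np.sin(a)]);f=np.array([-np.sin(a),np.cos(a)])
q=P[...,:2]-c;U=q@e*1000;V=q@f*1000;Z=P[...,2]*1000
m=(abs(U)<20)&(abs(V)>11)&(abs(V)<45)&(Z>82)&(Z<170)
for s in(1,-1):
    for lo in range(11,45,4):
        k=m&(V*s>lo)&(V*s<=lo+4); print(s,lo,k.sum(),np.percentile(Z[k],[0,5,50]).round(0) if k.any() else '',np.percentile(U[k],[5,95]).round() if k.any() else '')
g=d["pixels"][225:315,215:305,::-1];cv2.imwrite("pics/side12.png",np.clip(cv2.resize(g,None,fx=6.5,fy=6.5,interpolation=cv2.INTER_NEAREST).astype(int)*2,0,255).astype(np.uint8))
```

```text
t 20.88 p [ 510.2 -118.8   83.2] yawY 124.39 zaxis [-4.e-04  1.e-04 -1.e+00] q [-0.23  0.33 -0.25  0.99  0.   -0.83] F [ 0.4 -0.2 -0.4] g 49.8
1 11 3 [163. 163. 163.] [-9. -7.]
1 15 2 [166. 166. 167.] [-14. -14.]
1 19 8 [156. 157. 162.] [-15. -14.]
1 23 66 [ 92.  97. 118.] [-14.  10.]
1 27 35 [ 96. 100. 130.] [-15.  -0.]
1 31 21 [101. 107. 131.] [-10.  -5.]
1 35 26 [103. 104. 137.] [-10.   6.]
1 39 22 [136. 137. 145.] [-5.  7.]
1 43 10 [138. 140. 147.] [-5.  7.]
-1 11 1 [82. 82. 82.] [6. 6.]
-1 15 4 [162. 163. 167.] [-15. -14.]
-1 19 10 [155. 155. 163.] [-16.  -6.]
-1 23 30 [ 97. 102. 147.] [-15.  -1.]
-1 27 68 [ 94. 101. 150.] [-14.   8.]
-1 31 62 [ 99. 107. 145.] [-11.  12.]
-1 35 49 [106. 107. 140.] [-9. 10.]
-1 39 20 [135. 137. 146.] [-5.  8.]
-1 43 7 [144. 145. 148.] [-5.  6.]
```

View pics/side12.png

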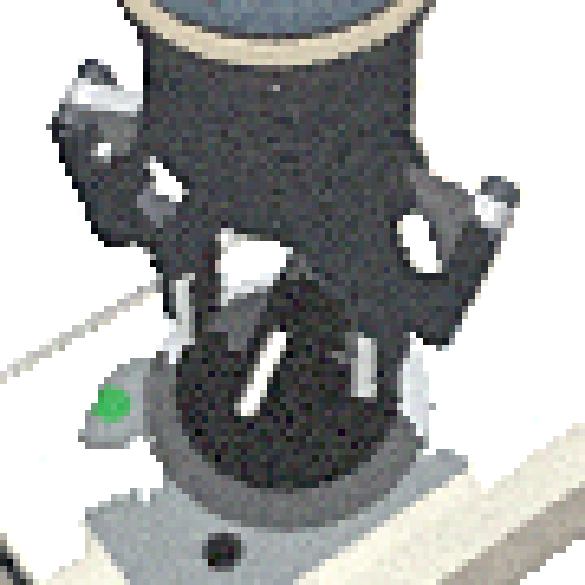

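Fingers now straddle the bar with tips at about z 92 and no force. Closing.

Emit:
drive_tool([
  [[0, 0, 0, 0, 0, 0], [0, 0, 0, 0, 0, 0], [0, 0, 0, 0, 0, 0], [0, 0, 0, 0, 0, 0], [0, 0, 0, 0, 0, 0]],
], jaw=8)

```text
time_s: 21.55
tool_pos: [0.5108, -0.1194, 0.084]
tcp_rot: [-0.928, 3.001, -0.002]
contact_force: [0.7, -5.0, 2.6]
grip_width: 0.0165
```

Run:
```python
from rows import *
show((510.6,-120.4,83,55.6)); print(env.state()["ft_torque"])
```

```text
t 21.55 p [ 510.8 -119.4   84. ] yawY 124.37 zaxis [ 0.0011 -0.0011 -1.    ] q [-0.23  0.33 -0.25  0.99 -0.   -0.83] F [ 0.7 -5.   2.6] g 16.5
(510.6, -120.4, 83, 55.6) -> [ 0.8 -0.7  1. ] [-1.1000e-02  1.1000e-02  1.1461e+01]
[-0.85598617 -0.09473845 -0.06650494]
```

Emit:
drive_tool([
  [[0, 0, 0, 0, 0, 0.6], [0, -0.5, 0, 0, 0, 1.6], [0, -0.5, 0, 0, 0, 2.6], [0, -0.5, 0, 0, 0, 3.6], [0, -0.5, 0, 0, 0, 4.6], [0, -0.5, 0, 0, 0, 5.6], [0, -0.5, 0, 0, 0, 6.6], [0, -0.5, 0, 0, 0, 7.6], [0, -0.5, 0, 0, 0, 8.6], [0, -0.5, 0, 0, 0, 9.6], [0, -0.5, 0, 0, 0, 10.6], [0, -0.5, 0, 0, 0, 11.2]],
])

```text
time_s: 23.05
tool_pos: [0.511, -0.1215, 0.084]
tcp_rot: [0.893, 3.01, -0.007]
contact_force: [0.5, -18.8, 1.6]
grip_width: 0.0167
```

Emit:
drive_tool([
  [[0, 0, 0, 0, 0, 0], [0, 0, 0, 0, 0, 0]],
])

```text
time_s: 23.3
tool_pos: [0.511, -0.1216, 0.084]
tcp_rot: [0.889, 3.011, -0.007]
contact_force: [-0.4, -18.2, 2.0]
grip_width: 0.0166
```

Run:
```python
from rows import *
show((510.6,-120.4,83,55.6)); print(env.state()["ft_torque"])
from bench import imaging
d=imaging.get_image("side")
g=d["pixels"][225:315,215:305,::-1];cv2.imwrite("pics/side13.png",np.clip(cv2.resize(g,None,fx=6.5,fy=6.5,interpolation=cv2.INTER_NEAREST).astype(int)*2,0,255).astype(np.uint8))
```

```text
t 23.3 p [ 511.  -121.6   84. ] yawY 57.09 zaxis [ 8.0e-04 -4.5e-03 -1.0e+00] q [-0.23  0.33 -0.24  0.99 -0.    0.34] F [ -0.4 -18.2   2. ] g 16.6
(510.6, -120.4, 83, 55.6) -> [1.  0.8 1. ] [-0.032  0.03   0.249]
[-3.70629496  0.05681351 -0.09438524]
```

View pics/side13.png

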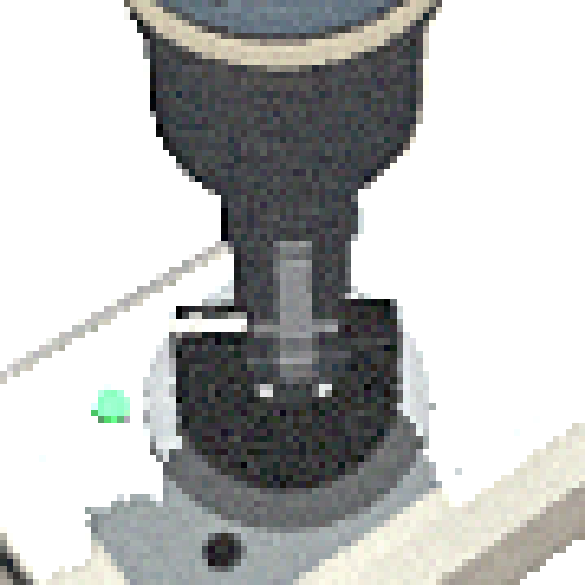

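The pointer (white line, left at (210,322)) has swung round past the click. I'll relieve the side load, then let go and withdraw.

Emit:
drive_tool([
  [[0.7, 0.6, 0, 0, 0, 0], [1.2, 1, 0, 0, 0, 0.1], [1.2, 1, 0, 0, 0, 0.1]],
])

```text
time_s: 23.72
tool_pos: [0.511, -0.1214, 0.084]
tcp_rot: [0.906, 3.004, -0.01]
contact_force: [2.9, -29.2, -4.1]
grip_width: 0.0169
```

Emit:
drive_tool([
  [[0, 0, 0, 0, 0, 0], [0, 0, 0, 0, 0, 0], [0, 0, 0, 0, 0, 0], [0, 0, 0, 0, 0, 0], [0, 0, 0, 0, 0, 0]],
], jaw=50)

```text
time_s: 24.35
tool_pos: [0.5102, -0.1176, 0.0835]
tcp_rot: [0.903, 3.009, 0.0]
contact_force: [-0.5, 0.2, -0.1]
grip_width: 0.05
```

Emit:
drive_tool([
  [[0, 0, -10, 0, 0, 0], [0, 0, -30, 0, 0, 0], [0, 0, -60, 0, 0, 0], [0, 0, -100, 0, 0, 0], [0, 0, -140, 0, 0, 0], [0, 0, -160, 0, 0, 0]],
])

```text
time_s: 25.1
tool_pos: [0.5107, -0.1179, 0.2464]
tcp_rot: [0.902, 3.006, 0.0]
contact_force: [0.1, 0.5, -0.2]
grip_width: 0.0502
```

Run:
```python
from rows import *
show((250,-330,260,None))
from bench import imaging
d=imaging.get_image("side");cv2.imwrite("pics/side14.png",d["pixels"][:,:,::-1]);np.savez("side14.npz",**d)
P=cloud(d);X,Y,Z=[P[...,i] for i in range(3)]
m=(X>.43)&(X<.6)&(Y<-.07)&(Y>-.18)&(Z>.1035)&(Z<.116);print(m.sum(),rect(P[m]))
g=d["pixels"][170:350,130:330,::-1];cv2.imwrite("pics/side14z.png",cv2.resize(g,None,fx=3.3,fy=3.3))
```

```text
t 25.1 p [ 510.7 -117.9  246.4] yawY 56.59 zaxis [ 3.e-03 -6.e-04 -1.e+00] q [-0.23  0.26  0.07  1.38  0.    0.36] F [ 0.1  0.5 -0.2] g 50.2
(250, -330, 260, None) -> [ 100.8 -320.6  -14.2] [ 0.011  0.027 -0.   ]
310 (array([ 510.9, -121.2]), array([19.6, 69.9]), 54.7)
```

View pics/side14z.png

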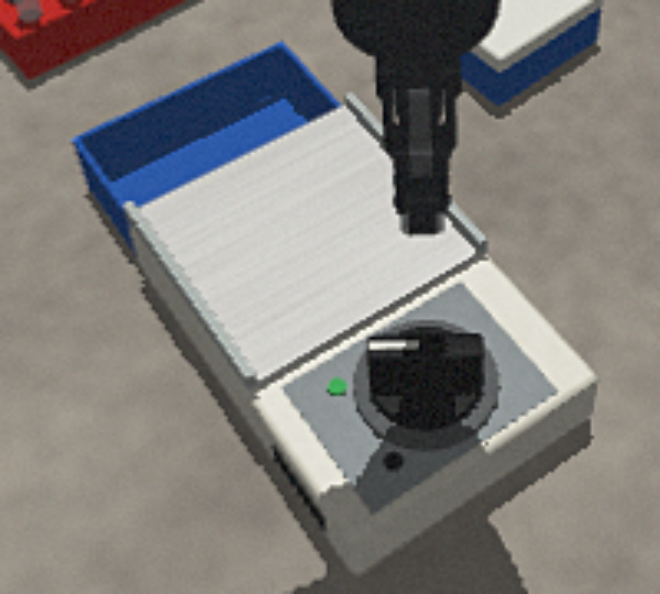

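The released knob has its bar at -35.3°, a 1.2 rad turn, with the pointer towards the green dot. One last top view.

Run:
```python
from rows import *
from bench import imaging
d=imaging.get_image("top");P=cloud(d);cv2.imwrite("pics/top14.png",d["pixels"][:,:,::-1]);d0=dict(np.load("top0.npz"))
H=hsv(d);X,Y,Z=[P[...,i] for i in range(3)]
m=(H[...,0]>4)&(H[...,0]<16)&(H[...,1]>150)&(Y>.1)&(Y<.22)&(X>.4)&(X<.62)&(Z<.08)
print('orange',m.sum(),rect(P[m]),Z[m].max())
m=(X>.35)&(X<.65)&(Y<-.3)&(Y>-.55)
for lo,hi in((.028,.045),(.08,.095)):
    k=m&(Z>lo)&(Z<hi);print('scr',rect(P[k]),np.median(Z[k]))
```

```text
orange 162 (array([505.5, 138.4]), array([109.5,  20.5]), 0.4) 0.024297028398608367
scr (array([ 491.3, -417.3]), array([150.9,  32.7]), 13.8) 0.035322370987739715
scr (array([ 491.1, -417.1]), array([88. , 23.5]), 12.9) 0.0847266497579433
```

View pics/top14.png

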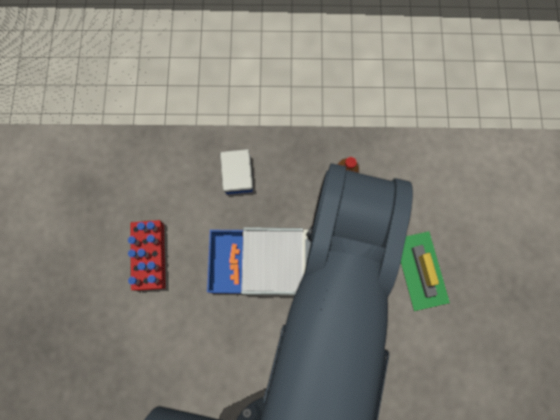

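Pieces lie in the tray at (235,265), the scraper is on the mat at (428,270), and the rack, box and bottle are unmoved. Handing in.

Run:
```python
from bench import env, workorder
print(workorder.finish_job()); print(env.state()["time_s"])
```

```text
the job is handed in; nothing more can be done
None
the job is handed in; nothing more can be done
```

I swept both orange pieces into the catch tray with the scraper, stood the scraper back on its mat and let go. Then I turned the knob clockwise past its click and handed the job in at about 25 s. No verdict was reported.

**Last checks, all from the camera images:**
- **Pieces:** both lie in the tray. Their highest point is 24 mm above the bench.
- **Scraper:** it stands upright and released, within about 2 mm of the mat's middle.
- **Knob:** after release its bar had turned about 1.2 rad and the pointer faces the green dot.
- **Bystanders:** the rack, tip box and bottle look unmoved by eye. The arm partly hid the bottle in the last picture.
- **Robot:** the gripper was clear above the knob, with no contact force.

**What went wrong or disagreed:**
- **First knob grasp missed:** the jaws closed just above the bar. The depth images showed the fingertips about 28 mm higher than the TCP reading plus `env.finger_overhang` implies. I opened, lowered about 25 mm and the second grasp held. The scraper was therefore probably held by less of its handle than I planned, but it did not slip.
- **Side load on the knob:** it was 18 N after the turn, and my move to relieve it raised it to 29 N. It fell to zero on release.

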